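Put the village's tea lights on charge

TASK

The tea lights of the Christmas village have run down: slide the three on the white board across onto the black charging tray, without picking them up, so that each drops into an empty well of its own, and lift the fourth off the revolving pond and set it gently, without dropping it, in the well that is left. Once all four sit flat in their wells, press the red rocker switch fully on. Leave the two lights already charging where they are, and do not disturb the snowman, the tree and the bear on the board.

Things in the scene. Friction and masses are not known exactly. Their poses are not given: they have to be found in the camera images.
- light_a: red LED tea light: round body 38 mm wide, 22 mm high, yellow plastic flame (14 mm thick, 17 mm tall) in the middle of its top; 30 g, rigid. Origin: centre of its underside, z up its axis. At the start it stands on the white base board in front of the little houses; to be slid into an empty well of the charging tray.
- light_b: red LED tea light: round body 38 mm wide, 22 mm high, yellow plastic flame (14 mm thick, 17 mm tall) in the middle of its top; 30 g, rigid. Origin: centre of its underside, z up its axis. At the start it stands on the white base board in front of the little houses; to be slid into an empty well of the charging tray.
- light_c: red LED tea light: round body 38 mm wide, 22 mm high, yellow plastic flame (14 mm thick, 17 mm tall) in the middle of its top; 30 g, rigid. Origin: centre of its underside, z up its axis. At the start it stands on the white base board in front of the little houses; to be slid into an empty well of the charging tray.
- light_d: red LED tea light: round body 38 mm wide, 22 mm high, yellow plastic flame (14 mm thick, 17 mm tall) in the middle of its top; 30 g, rigid. Origin: centre of its underside, z up its axis. At the start it stands near the edge of the revolving pond, 53 to 61 mm from the pond's axis; to be lifted off and set in an empty well.
- parked_p: red LED tea light: round body 38 mm wide, 22 mm high, yellow plastic flame (14 mm thick, 17 mm tall) in the middle of its top; 30 g, rigid. Origin: centre of its underside, z up its axis. It already stands in one of the far wells (well_4 to well_6) of the tray and is to stay there.
- parked_q: red LED tea light: round body 38 mm wide, 22 mm high, yellow plastic flame (14 mm thick, 17 mm tall) in the middle of its top; 30 g, rigid. Origin: centre of its underside, z up its axis. It already stands in one of the far wells (well_4 to well_6) of the tray and is to stay there.
- charger: black charging tray, fixed, flat deck 22 mm above the table, six wells. Origin: on the table under the middle of the wells; edges at x -98 and +98, y -66 and +106 mm. Its -y edge butts on the board: 2 mm gap, deck 2 mm lower, no rim, so lights slide straight across. The strip from y +66 to +106 mm carries the red rocker switch. A grey power pack, 18 mm high, lies beyond its +x edge.
- well_1 (a point): centre of the floor of a round well, 45 mm wide, 8 mm deep, walls vertical; floor 14 mm above the table; at x -64, y -32 mm in the tray's frame; row next to the base board, empty at the start. A light slid over it drops in by itself and then stands 14 mm proud of the deck, plus its flame.
- well_2 (a point): centre of the floor of a round well, 45 mm wide, 8 mm deep, walls vertical; floor 14 mm above the table; at x 0, y -32 mm in the tray's frame; row next to the base board, empty at the start. A light slid over it drops in by itself and then stands 14 mm proud of the deck, plus its flame.
- well_3 (a point): centre of the floor of a round well, 45 mm wide, 8 mm deep, walls vertical; floor 14 mm above the table; at x 64, y -32 mm in the tray's frame; row next to the base board, empty at the start. A light slid over it drops in by itself and then stands 14 mm proud of the deck, plus its flame.
- well_4 (a point): centre of the floor of a round well, 45 mm wide, 8 mm deep, walls vertical; floor 14 mm above the table; at x -64, y 32 mm in the tray's frame; far row, next to the switch strip. One of the three wells of this row, which one varies, is empty at the start.
- well_5 (a point): centre of the floor of a round well, 45 mm wide, 8 mm deep, walls vertical; floor 14 mm above the table; at x 0, y 32 mm in the tray's frame; far row, next to the switch strip. One of the three wells of this row, which one varies, is empty at the start.
- well_6 (a point): centre of the floor of a round well, 45 mm wide, 8 mm deep, walls vertical; floor 14 mm above the table; at x 64, y 32 mm in the tray's frame; far row, next to the switch strip. One of the three wells of this row, which one varies, is empty at the start.
- rocker (a joint): red rocker switch on the tray's strip, 36 mm along the tray's x, 20 mm wide, pivot at tray x +60, y +86 mm, 27 mm above the table. 0 = off: its half towards the tray's -x slopes up, outer end 6 mm higher. Pressing that half level turns it to 0.36 rad = fully on (other half up). About 2 N near the end moves it; it stays where it is left.
- rocker_pad (a point): top of the rocker's raised half, on its centre line, 14 mm from the pivot (4 mm from its outer end); about 32 mm above the table when off, 27 mm when on
- board: white plywood base board of the model village, fixed, 360 (x) by 400 (y) mm, top 24 mm above the table. Origin: centre of its underside. Three houses up to 130 mm tall fill its -y end, up to y -95 mm; from there to the +y edge the top is level and bare but for lights and small figures. A picket fence, 43 mm high, runs along its +x edge. The charging tray adjoins the +y edge.
- pond_base: foot of the revolving pond (a turntable), fixed. Origin: on the table on the turntable's axis. The pond is a pale blue and wood disc, 170 mm wide, its top 30 mm above the table, that spins freely, almost without friction; a wooden bear, 26 mm wide and 44 mm tall, is fixed on its middle.
- pond (a joint): turn of the pond about its vertical axis (rad), counter-clockwise from above; turns freely, not driven
- snowman: loose white snowman, 28 mm wide, 62 mm tall, on the base board near its -x edge. Origin: centre of its underside. To be left alone.
- tree: loose green bottle-brush tree, 40 mm wide, 85 mm tall, on the base board near its -x edge beside the houses. Origin: centre of its underside. To be left alone.
- bear: loose wooden bear, 30 mm wide, 50 mm tall, on the base board near the fence. Origin: centre of its underside. To be left alone.
Mind the look-alikes: they are no part of the job. What is shaped like the light_a but orange or turquoise is not meant. What is shaped like the parked_p but turquoise is not meant.

How it is judged:
By the outcome, as a careful person would: the job done as asked, in the order asked, and still so for the second after the job is handed in, with the robot touching nothing.
It also fails if it takes over 64 s, if anything falls off the work surface, if the arm or the gripper's body presses on something with over 40 N, if the wrist force passes 120 N, or if a joint passes its speed limit or range.

ROBOT

A 6-joint arm with a two-finger parallel gripper is mounted at the origin on the work surface. World frame = base frame: x ahead of the robot, y to its left, z up, the work surface at z = 0. Lengths are in m, angles in rad, forces in N, time in s.
With the tool pointing down it reaches from about 0.275 to 0.725 m from the base axis. Payload 5.6 kg.
Tool frame: the origin (TCP) lies midway between the tips of the shut fingers; the grasp point (between the pads) lies 19 mm behind it; z points along the fingers, y is the line along which they close (so a half turn about z gives the same grasp; the last joint's range is limited). The gripper opens to 85 mm and grips with 20 to 120 N. Pads are 22 mm wide; open, the fingers measure 114 mm over their backs; the gripper's body (76 mm by 85 mm) begins 54 mm behind the grasp point. The pads swing forward as they close: fully open they stand 13 mm farther back than shut.
Start: joints at [1.457, 0.255, 0.108, 0, -1.424, -0.285], TCP at [0.214, 0.507, 0.231] pointing down, gripper open.
Joint ranges: [-2.95, 2.95], [-1.21, 1.97], [-1.09, 1.5], [-2.87, 1.71], [-2.94, -0.07], [-3.05, 3.05]. Speed limits (rad/s): [2.57, 2.57, 3.14, 3.14, 3.14, 3.14].

INTERFACE

Orientations are given as a unit quaternion [w, x, y, z].
In Python, from station import env, vision gives the robot as it stands. The module is installed in compiled form; this text tells all that it offers. Calls block until the motion is done:
- env.move_ptp(position, orientation): joint-space move of the TCP to a pose.
- env.move_straight(position, rate=0.15, frame=None): straight line of the TCP; frame=None keeps the orientation; rate is the mean speed in m/s.
- env.move_j(angles): joint-space move.
- env.gripper_to(opening, grasp_force=None): finger opening in m; grasp_force is the grip in N (None keeps the last); returns when the fingers have stopped.
- env.pause(seconds).
- env.ik(position, orientation): joint angles nearest the present ones, or None.
- vision.get_image(name): name is "scene" or "top"; returns the picture (480x640x3 uint8, red, green, blue); there is no depth.
- vision.calibration(name): a dict with "mtx" (3x3 intrinsics, pixels), "k1" (the pictures are not rectified: a ray, as slopes to the right and down, at radius r is drawn at 1 + k1 r^2 times it, then the intrinsics apply), "origin" and "orientation" of the camera in the world. Camera axes: x right, y up, looking along -z (the intrinsics and any distortion apply to the point x, -y, -z); pixel columns grow to the right and rows downward; lengths in m; the calibration is good to about 2 mm. A picture is of the moment at which its call begins. calibration takes no time and is no camera call.
A pose or a line that the arm cannot do raises env.PlanningError and nothing moves.
- env.job_done(): hands the job in; it is judged then, once.
Readings, each from a call of its own:
- env.read_clock(): time.
- env.read_joints(): joint angles.
- env.read_qd(): joint speeds.
- env.read_joint_torque(): joint torques, N m.
- env.read_tcp_pos(): TCP position.
- env.read_ee_rot(): TCP orientation.
- env.read_contact_force(): force on the tool from outside, world axes, zero at the start.
- env.read_torque(): the same for the moment, N m.
- env.read_finger_gap(): finger opening in m.
- env.read_finger_force(): force on a finger pad.
Only numpy, scipy, OpenCV 4.12 (cv2) and the standard library are available. Lean on these libraries where they do the work, as an engineer would, in place of code of your own. Each camera call takes 0.05 s, during which the arm holds its last target. There are 200 camera calls.

## Working session

There is one attempt and no reset: what is moved stays moved. The work goes in short steps, each a Python script; the robot and the scene stay as the last script left them, time stands still between calls to the robot, and variables do not carry over. Pictures are saved under pics/ and viewed, at most 10 in all, crops included, and the job is handed in when it is done.

```bash
mkdir -p pics; python3 - <<'E'
from station import env, vision
import cv2
for n in ("top","scene"):
    im=vision.get_image(n); cv2.imwrite(f"pics/{n}0.png",im[:,:,::-1]); print(n,vision.calibration(n))
print(env.read_clock(),env.read_ee_rot(),env.read_tcp_pos())
E
```

```text
top {'mtx': array([[605.28692267,   0.        , 321.35183037],
       [  0.        , 605.28692267, 252.31547853],
       [  0.        ,   0.        ,   1.        ]]), 'k1': -0.11050770348075681, 'origin': array([0.28479381, 0.03728098, 1.2791997 ]), 'orientation': array([-0.70055311, -0.06146047,  0.05965721,  0.70844122])}
scene {'mtx': array([[516.15160908,   0.        , 312.93770268],
       [  0.        , 516.15160908, 232.65420475],
       [  0.        ,   0.        ,   1.        ]]), 'k1': -0.014669628438651461, 'origin': array([ 0.93886549, -0.57759366,  0.71441135]), 'orientation': array([0.86408701, 0.393177  , 0.12175762, 0.28972499])}
0.1 [ 8.23509686e-04  9.80179215e-01 -1.98111116e-01 -1.15769996e-04] [0.21334753 0.50646513 0.23050743]
```

View pics/top0.png

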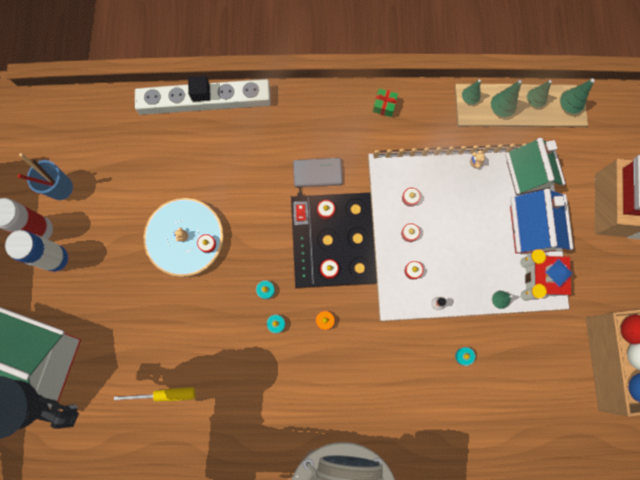

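View pics/scene0.png

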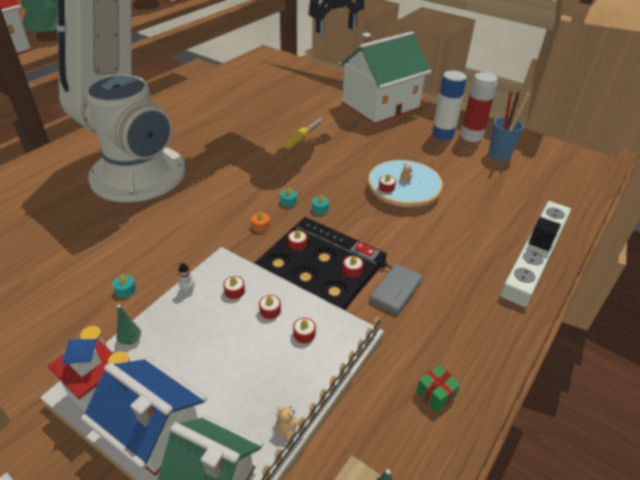

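The white board's three lights are at (411,196), (410,232) and (414,269), and the pond light is at (206,243). The parked lights are at (326,209) and (329,268), so the empty far well is (327,240), which is well_5. The rocker is at (300,212). Look-alikes: orange (325,320), turquoise (265,289), (276,323), (466,356). All of these stand on the table and none is red.

```bash
cat > h.py <<'E'
from station import env, vision
import numpy as np, cv2
from scipy.spatial.transform import Rotation as R
from scipy.optimize import least_squares
def cam(n):
    c=vision.calibration(n); q=c["orientation"]
    return c, R.from_quat([q[1],q[2],q[3],q[0]]).as_matrix()
def proj(P,n="top"):
    c,M=cam(n); p=(np.atleast_2d(P)-c["origin"])@M
    s=np.c_[p[:,0],-p[:,1]]/(-p[:,2:]); s=s*(1+c["k1"]*(s**2).sum(1,keepdims=True))
    K=c["mtx"]; return s*[K[0,0],K[1,1]]+K[:2,2]
def unproj(uv,z,n="top"):
    f=lambda x: (proj([x[0],x[1],z],n)[0]-uv)
    return least_squares(f,[0.4,0.1]).x
T=np.linspace(0,2*np.pi,60)
def hullc(pts):
    m=cv2.moments(cv2.convexHull(np.float32(pts))); return np.array([m["m10"],m["m01"]])/m["m00"]
def cyl(xy,z,n="top",r=.019,h=.022):
    P=np.array([[xy[0]+r*np.cos(t),xy[1]+r*np.sin(t),zz] for zz in (z,z+h) for t in T]); return proj(P,n)
def light(im,uv,z,n="top",w=16):
    """position of a red light near pixel uv, its underside at z"""
    u,v=map(int,uv); c=im[v-w:v+w,u-w:u+w].astype(int)
    m=((c[...,0]>90)&(c[...,0]>1.9*c[...,1])&(c[...,0]>1.9*c[...,2])).astype(np.uint8)
    k,l,st,_=cv2.connectedComponentsWithStats(m,connectivity=8)
    ys,xs=np.nonzero(np.isin(l,[i for i in range(1,k) if st[i,4]>=4]))
    p=np.c_[xs+u-w,ys+v-w]; o=hullc(p)
    s=least_squares(lambda x:hullc(cyl(x,z,n))-o,unproj(uv,z+.011,n)).x
    return s, p.max(0)-p.min(0)+1, np.ptp(cyl(s,z,n),axis=0)
def spot(im,uv,z,n="top",w=8):
    u,v=map(int,uv); c=im[v-w:v+w,u-w:u+w].astype(int)
    m=(c[...,0]>130)&(c[...,0]>c[...,2]+50)
    ys,xs=np.nonzero(m); return unproj(np.array([xs.mean()+u-w,ys.mean()+v-w]),z,n), m.sum()
def q(yaw): return [0,np.cos(yaw/2),np.sin(yaw/2),0]
E
python3 - <<'E'
from h import *
im=vision.get_image("top"); i0=cv2.imread("pics/top0.png")[:,:,::-1]
sc=vision.get_image("scene")
for nm,uv,z in (("a",(411,196),.024),("b",(410,232),.024),("c",(414,269),.024),("p",(326,209),.014),("q",(329,268),.014),("d",(206,243),.03)):
    print(nm,*light(im,uv,z),light(i0,uv,z)[0])
for nm,uv,z in (("a",(304,329),.024),("b",(269,306),.024),("c",(234,287),.024),("p",(353,265),.014),("q",(297,239),.014),("d",(387,183),.03)):
    print(nm,*light(sc,uv,z,"scene"))
W={1:(360,268),2:(358,239),3:(355,209),5:(327,240)}
for k,uv in W.items(): print("well",k,spot(im,uv,.014))
b=spot(im,(180,235),.05); print("pondbear",b)
c=im[130:340,120:640]
cr=im[180:290,270:440]; cr2=im[180:290,140:270]
cv2.imwrite("pics/crop1.png",cv2.resize(np.hstack([cr2,cr])[:,:,::-1],None,fx=2.6,fy=2.6,interpolation=cv2.INTER_CUBIC))
E
```

```text
a [ 0.61378599 -0.13599318] [2 4] [19.16005302 19.98593531] [ 0.6130492  -0.13667619]h.py:17: RuntimeWarning: invalid value encountered in divide
  m=cv2.moments(cv2.convexHull(np.float32(pts))); return np.array([m["m10"],m["m01"]])/m["m00"]
Traceback (most recent call last):
  File "h.py", line 27, in light
    s=least_squares(lambda x:hullc(cyl(x,z,n))-o,unproj(uv,z+.011,n)).x
      ~~~~~~~~~~~~~^^^^^^^^^^^^^^^^^^^^^^^^^^^^^^^^^^^^^^^^^^^^^^^^^^
ValueError: Residuals are not finite in the initial point.
```

```bash
sed -i 's/^    m=((c.*/    m=((c[...,0]-c[...,1]>30)\&(c[...,0]>1.3*c[...,1])\&(abs(c[...,1]-c[...,2])<45)\&(c[...,0]>60)).astype(np.uint8)/' h.py
python3 - <<'E'
from h import *
im=vision.get_image("top"); i0=cv2.imread("pics/top0.png")[:,:,::-1]
sc=vision.get_image("scene")
cr=im[180:290,270:440]; cr2=im[180:290,140:270]
cv2.imwrite("pics/crop1.png",cv2.resize(np.hstack([cr2,cr])[:,:,::-1],None,fx=2.6,fy=2.6,interpolation=cv2.INTER_CUBIC))
for nm,uv,z in (("a",(411,196),.024),("b",(410,232),.024),("c",(414,269),.024),("p",(326,209),.014),("q",(329,268),.014),("d",(206,243),.03)):
    print(nm,*light(im,uv,z,w=13),light(i0,uv,z,w=13)[0])
for nm,uv,z in (("a",(304,329),.024),("b",(269,306),.024),("c",(234,287),.024),("p",(353,265),.014),("q",(297,239),.014),("d",(387,183),.03)):
    print(nm,*light(sc,uv,z,"scene"))
W={1:(360,268),2:(358,239),3:(355,209),5:(327,240)}
for k,uv in W.items(): print("well",k,spot(im,uv,.014))
E
```

```text
a [ 0.61904318 -0.15210132] [19 19] [19.25031555 19.98822555] [ 0.61901181 -0.15205387]
b [ 0.54126107 -0.14824699] [20 19] [19.46558744 19.82143848] [ 0.54129028 -0.14819962]
c [ 0.46156393 -0.15249805] [20 18] [19.72826473 19.58353021] [ 0.46158423 -0.15253102]
p [0.59602937 0.02944066] [20 21] [17.97900453 19.81759156] [0.5960287 0.0293826]
q [0.46806138 0.02376156] [21 21] [18.30089992 19.47643806] [0.46806138 0.02376156]
d [0.52188664 0.27996078] [19 19] [20.00912475 19.79851043] [0.52188664 0.27996078]
a [ 0.62108799 -0.15513647] [23 26] [23.38460277 26.97052326]
b [ 0.5457239  -0.15268353] [22 21] [22.81347712 25.57060632]
c [ 0.46743489 -0.15795388] [22 19] [22.72149991 24.41171003]
p [0.59623954 0.03663418] [27 29] [20.84419604 22.34463473]
q [0.4577019  0.02579168] [27 28] [19.11288119 20.81928987]
d [0.52792123 0.26763589] [15 13] [18.35865208 18.26019813]
well 1 (array([ 0.4701366 , -0.04059789]), np.int64(83))
well 2 (array([ 0.53443261, -0.03778315]), np.int64(82))
well 3 (array([ 0.59816012, -0.0348721 ]), np.int64(81))
well 5 (array([0.53127282, 0.02631697]), np.int64(82))
```

View pics/crop1.png

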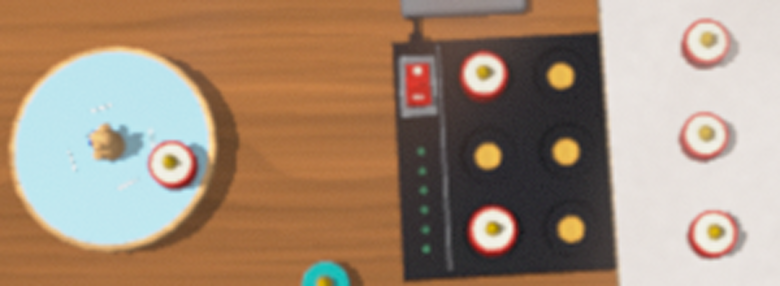

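```bash
cat >> h.py <<'E'
L={"a":(.6190,-.1521),"b":(.5413,-.1482),"c":(.4616,-.1525)}
W={1:(.4701,-.0406),2:(.5344,-.0378),3:(.5982,-.0349),5:(.5313,.0263)}
OFF=.0257; ZP=.028
def push(l,w,extra=.0):
    l,w=np.array(l),np.array(w); d=w-l; n=np.linalg.norm(d); d/=n
    yaw=np.arctan2(d[1],d[0])-np.pi
    s=l-d*(OFF+.014); e=w-d*(OFF-extra)
    env.move_ptp([*s,.085],q(yaw)); env.move_straight([*s,ZP],.12)
    env.move_straight([*e,ZP],.08); f=env.read_contact_force()
    print("end force",np.round(f,1), "tcp",env.read_tcp_pos())
    env.move_straight([*(e-d*.02),ZP],.1); env.move_straight([*(e-d*.02),.085],.15)
E
python3 - <<'E'
from h import *
env.gripper_to(.024,20); print(env.read_finger_gap())
push(L["a"],W[3]); print(env.read_clock(),env.read_joints())
im=vision.get_image("scene"); cv2.imwrite("pics/s1.png",cv2.resize(im[200:380,160:420,::-1],None,fx=2.5,fy=2.5))
E
```

```text
0.02440947188582225
end force [-0.4 -0.5  0.1] tcp [ 0.60272577 -0.06055155  0.02795315]
7.1333 [ 1.24666297e-01  4.53370730e-01  1.74390401e-02 -6.25954128e-04
 -1.13471298e+00  5.13011404e-02]
```

View pics/s1.png

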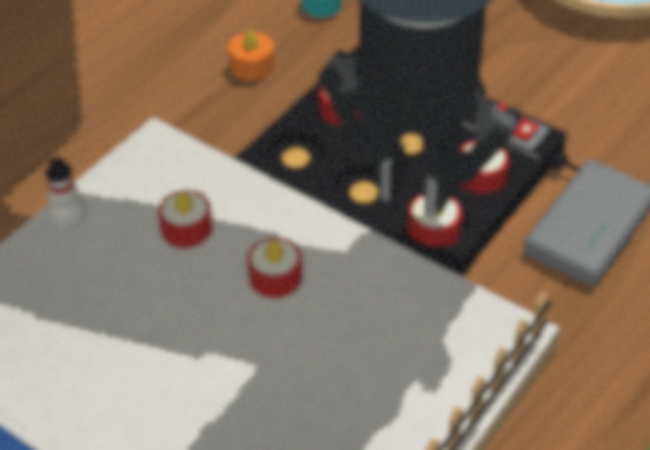

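Light a is at (435,222) in this crop, over well_3, partly hidden by the fingers. I'll check that it has seated once the arm is clear.

```bash
python3 - <<'E'
from h import *
push(L["b"],W[2]); push(L["c"],W[1]); print(env.read_clock())
env.move_ptp([.48,.26,.2],q(-1.5)); print(env.read_clock())
im=vision.get_image("top"); sc=vision.get_image("scene")
for k in (3,2,1): 
    uv=proj([*W[k],.025])[0]; print(k,W[k],*light(im,uv,.014,w=13))
A=cv2.resize(im[170:300,280:440,::-1],(480,390)); B=cv2.resize(sc[200:330,220:380,::-1],(480,390))
cv2.imwrite("pics/s2.png",cv2.resize(np.hstack([A,B]),(800,325)))
E
```

```text
end force [ 0.5  0.2 -0.1] tcp [ 0.53599931 -0.06380285  0.02796608]
end force [1.  0.  1.2] tcp [ 0.46807895 -0.06651913  0.02795552]
14.8
16.1667
3 (0.5982, -0.0349) [ 0.59919614 -0.03836723] [20 21] [18.36855781 19.8211674 ]
2 (0.5344, -0.0378) [ 0.53490544 -0.0411463 ] [20 20] [18.56905018 19.67225161]
1 (0.4701, -0.0406) [ 0.46939387 -0.04395447] [20 21] [18.76637696 19.47835147]
```

View pics/s2.png

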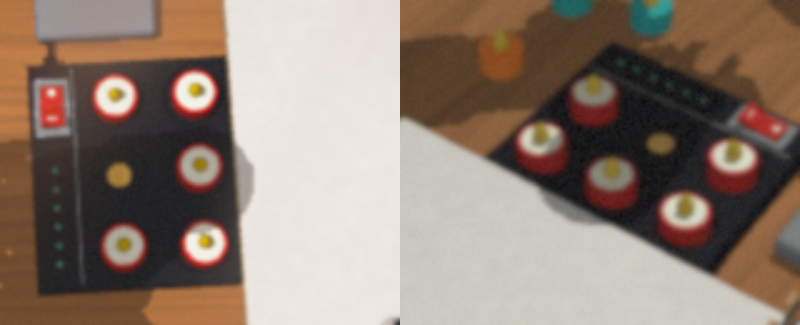

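```bash
python3 - <<'E'
from h import *
im=vision.get_image("top"); sc=vision.get_image("scene")
def fl(im,uv,w=8):
    u,v=np.round(uv).astype(int); c=im[v-w:v+w+1,u-w:u+w+1].astype(int)
    m=((np.minimum(c[...,0],c[...,1])-c[...,2]>45)&(c[...,0]-c[...,1]<70)); ys,xs=np.nonzero(m)
    return np.array([xs.mean()+u-w,ys.mean()+v-w]),m.sum()
for n,xy in dict(p=(.596,.0294),q=(.468,.0238),w3=(.599,-.038),w2=(.535,-.041),w1=(.4694,-.044)).items():
    P=[*xy,.014+.03]
    o=[fl(im,proj(P)[0]),fl(sc,proj(P,"scene")[0])]
    s=least_squares(lambda x:np.r_[proj(x)[0]-o[0][0],proj(x,"scene")[0]-o[1][0]],P)
    print(n,s.x.round(4),s.cost.round(2),o[0][1],o[1][1])
E
```

```text
p [0.596  0.0302 0.0378] 0.0 25 32
q [0.4675 0.0237 0.0384] 0.0 22 30
w3 [ 0.5992 -0.0377  0.0378] 0.0 27 34
w2 [ 0.5346 -0.0411  0.038 ] 0.0 23 33
w1 [ 0.4698 -0.0438  0.0383] 0.01 26 33
```

```bash
python3 - <<'E'
from h import *
i0=cv2.imread("pics/top0.png")[:,:,::-1].astype(int)
c=i0[180:300,130:240]; m=((c[...,2]>c[...,0]+15)&(c[...,2]>120)).astype(np.uint8)
ys,xs=np.nonzero(m); h=cv2.convexHull(np.float32(np.c_[xs+130,ys+180])); e=cv2.fitEllipse(h)
ax=unproj(np.array(e[0]),.03); d=np.array([.5219,.2800]); r=d-ax
print("axis",ax,"dist",np.linalg.norm(r),e)
env.gripper_to(.06,20)
im=vision.get_image("top"); 
yaw=np.arctan2(r[1],r[0]); print(yaw)
env.move_ptp([*d,.10],q(yaw)); env.move_straight([*d,.039],.12)
env.gripper_to(.03,20); print("gap",env.read_finger_gap(),env.read_finger_force())
env.move_straight([*d,.10],.12); print("gap",env.read_finger_gap(),env.read_contact_force(),env.read_clock(),env.read_joints())
im=vision.get_image("scene"); cv2.imwrite("pics/s3.png",cv2.resize(im[100:260,300:520,::-1],None,fx=2.5,fy=2.5))
E
```

```text
axis [0.53833793 0.33291536] dist 0.0554097546815931 ((182.56382751464844, 236.59835815429688), (71.54611206054688, 74.67615509033203), 47.00883865356445)
-1.8719909962611787
gap 0.036900157462083194 19.973806142807007
gap 0.03686241396262219 [ 0.42319141  0.1290168  -1.44668482] 19.0083 [ 7.56131686e-01  4.07679248e-01 -1.65283188e-02 -7.48192621e-04
 -1.14800222e+00 -1.05732302e+00]
```

View pics/s3.png

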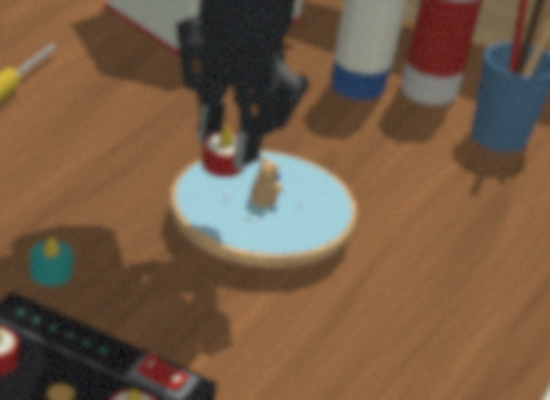

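Light d is held at crop (222,155), level, and the pond and its bear are untouched.

```bash
python3 - <<'E'
from h import *
w=W[5]; yaw=-1.872
env.move_ptp([*w,.10],q(yaw)); env.move_straight([*w,.036],.12)
f0=np.array(env.read_contact_force()); print(f0)
z=.036
while z>.0225:
    z-= .003 if z>.027 else .0007
    env.move_straight([*w,z],.05); f=np.array(env.read_contact_force())-f0
    print(round(z,4),f.round(2))
    if f[2]>1.2: break
print(env.read_finger_gap(),env.read_clock())
E
```

```text
[ 0.48505871 -0.14448717 -1.17709348]
0.033 [ 0.27 -0.64 -0.09]
0.03 [-0.62 -0.52  0.84]
0.027 [-0.44 -0.58  0.27]
0.0263 [-0.01  1.13  0.81]
0.0256 [ 0.21 -0.57  0.4 ]
0.0249 [ 0.   -0.07  1.64]
0.03683629720058777 22.2417
```

```bash
python3 - <<'E'
from h import *
w=W[5]
def F(): 
    a=[]
    for _ in range(12): env.pause(.01); a.append(env.read_contact_force())
    return np.mean(a,0).round(2)
print(F())
for z in (.0243,.0237,.0232,.0228):
    env.move_straight([*w,z],.05); f=F(); print(z,f)
    if f[2]>.3: break
print(env.read_tcp_pos(),env.read_clock())
E
```

```text
[-0.04 -0.1  -0.39]
0.0243 [-0.56  0.05  2.11]
[0.53142577 0.02630398 0.02452653] 22.6917
```

```bash
python3 - <<'E'
from h import *
w=W[5]
env.gripper_to(.046); env.move_straight([*w,.10],.12)
env.gripper_to(.0); env.move_ptp([.45,.2,.2],q(-1.57)); print(env.read_clock())
im=vision.get_image("top"); sc=vision.get_image("scene")
def fl(im,uv,w=8):
    u,v=np.round(uv).astype(int); c=im[v-w:v+w+1,u-w:u+w+1].astype(int)
    m=((np.minimum(c[...,0],c[...,1])-c[...,2]>45)&(c[...,0]-c[...,1]<70)); ys,xs=np.nonzero(m)
    return np.array([xs.mean()+u-w,ys.mean()+v-w]),m.sum()
for n,xy in dict(d=(.5313,.0263),p=(.596,.0294),q=(.468,.0238),w3=(.599,-.038),w2=(.535,-.041),w1=(.4694,-.044)).items():
    P=[*xy,.014+.03]
    o=[fl(im,proj(P)[0]),fl(sc,proj(P,"scene")[0])]
    s=least_squares(lambda x:np.r_[proj(x)[0]-o[0][0],proj(x,"scene")[0]-o[1][0]],P)
    print(n,s.x.round(4),s.cost.round(2),o[0][1],o[1][1])
O=np.array([.5329,-.0057]);t=.046;Rm=np.array([[np.cos(t),-np.sin(t)],[np.sin(t),np.cos(t)]])
p=O+Rm@[.046,.086]; print("pad",p,"px",proj([*p,.032])[0])
A=cv2.resize(im[170:300,280:440,::-1],(480,390)); B=cv2.resize(sc[200:330,260:420,::-1],(480,390))
cv2.imwrite("pics/s4.png",cv2.resize(np.hstack([A,B]),(800,325)))
E
```

```text
25.1083
d [0.5308 0.0259 0.0382] 0.01 24 30
p [0.596  0.0302 0.0378] 0.0 25 32
q [0.4675 0.0236 0.0377] 0.02 22 30
w3 [ 0.5992 -0.0376  0.0376] 0.0 28 33
w2 [ 0.5348 -0.0408  0.0384] 0.03 23 33
w1 [ 0.4699 -0.0444  0.0382] 0.0 22 31
pad [0.57489674 0.08232428] px [300.60581404 218.00916569]
```

View pics/s4.png

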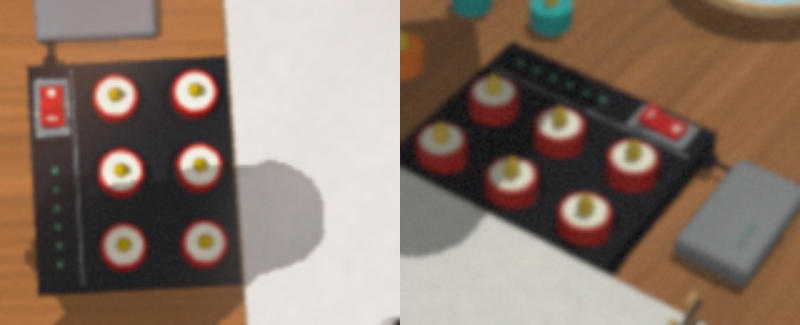

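All six lights sit level in their wells (flame centroids all at z ≈ 38 mm). The rocker's centre is at about (300,212) and its raised half is towards (300.6,218), as predicted. Next I'll press it.

```bash
python3 - <<'E'
from h import *
p=[.5749,.0823]
def F():
    a=[]
    for _ in range(8): env.pause(.01); a.append(env.read_contact_force())
    return np.mean(a,0).round(2)
env.move_ptp([*p,.07],q(.046)); env.move_straight([*p,.038],.1); print(F(),env.read_finger_gap())
for z in (.033,.031,.029,.028,.0275,.027,.0265,.026):
    env.move_straight([*p,z],.03); f=F(); print(z,f,env.read_tcp_pos()[2].round(4))
    if f[2]>9: break
env.move_straight([*p,.09],.12); env.move_ptp([.45,.2,.2],q(-1.57)); print(env.read_clock())
im=vision.get_image("top"); sc=vision.get_image("scene")
A=cv2.resize(im[195:230,285:325,::-1],(480,420)); B=cv2.resize(sc[225:265,335:395,::-1],(600,400))
B=cv2.copyMakeBorder(B,0,20,0,0,cv2.BORDER_CONSTANT)
cv2.imwrite("pics/s5.png",cv2.resize(np.hstack([A,B]),(800,311)))
E
```

```text
[0.17 0.19 0.64] -0.0001704143391328229
0.033 [0.13 0.27 0.01] 0.0331
0.031 [-0.19 -0.03  0.67] 0.0309
0.029 [ 0.16 -0.06  0.17] 0.0288
0.028 [-0.38 -0.07  0.33] 0.0279
0.0275 [-0.44 -0.17  1.23] 0.0275
0.027 [-1.31 -0.01  2.73] 0.0271
0.0265 [-2.74 -0.01  6.14] 0.027
0.026 [-4.05  0.28  8.88] 0.027
32.4083
```

View pics/s5.png

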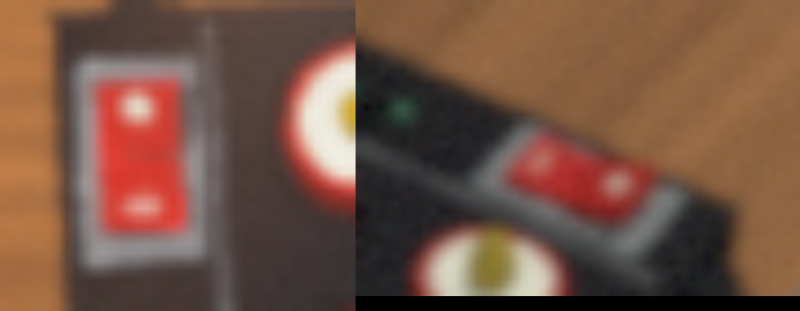

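```bash
python3 - <<'E'
from h import *
im=vision.get_image("top"); sc=vision.get_image("scene")
t0=cv2.imread("pics/top0.png")[:,:,::-1]; s0=cv2.imread("pics/scene0.png")[:,:,::-1]
f=lambda a,b:np.hstack([cv2.resize(a[195:230,285:315,::-1],(300,350),interpolation=2),cv2.resize(b[230:265,345:390,::-1],(450,350),interpolation=2)])
cv2.imwrite("pics/s6.png",cv2.resize(np.vstack([f(t0,s0),f(im,sc)]),(640,597)))
E
```

```text
(no output)
```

View pics/s6.png

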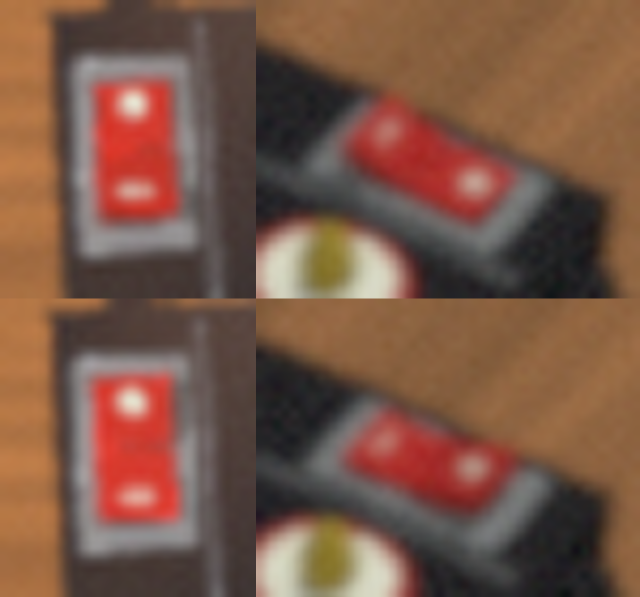

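The rocker has tipped: its -x half is down and its +x half is up. The sideways force could mean the fingertip also touched the rising half, so I'll press once more, farther out, to be sure it reaches the stop.

```bash
python3 - <<'E'
from h import *
p=[.5699,.0821]
def F():
    a=[]
    for _ in range(8): env.pause(.01); a.append(env.read_contact_force())
    return np.mean(a,0).round(2)
env.move_ptp([*p,.06],q(.046)); env.move_straight([*p,.03],.1); print(F())
for z in (.0285,.0278,.0272,.0267,.0262,.0257,.0252):
    env.move_straight([*p,z],.03); f=F(); print(z,f,env.read_tcp_pos()[2].round(4))
    if f[2]>11: break
env.move_straight([*p,.09],.12); env.move_ptp([.45,.2,.2],q(-1.57)); print(env.read_clock())
im=vision.get_image("top"); sc=vision.get_image("scene")
f=lambda a,b:np.hstack([cv2.resize(a[195:230,285:315,::-1],(300,350),interpolation=2),cv2.resize(b[230:265,345:390,::-1],(450,350),interpolation=2)])
g=np.hstack([cv2.resize(im[140:340,280:580,::-1],(400,267)),cv2.resize(sc[200:400,120:420,::-1],(400,267))])
cv2.imwrite("pics/s7.png",np.vstack([cv2.resize(f(im,sc),(800,320)),g]))
E
```

```text
[-0.21  0.29  0.5 ]
0.0285 [-0.03 -0.1  -0.21] 0.0288
0.0278 [ 0.06  0.24 -0.09] 0.0278
0.0272 [-0.16  0.18  0.14] 0.0272
0.0267 [-1.92  0.29  4.2 ] 0.027
0.0262 [-3.26 -0.1   7.72] 0.027
0.0257 [-4.48  0.32 10.65] 0.0269
0.0252 [-6.1   0.14 13.53] 0.0268
39.4167
```

View pics/s7.png

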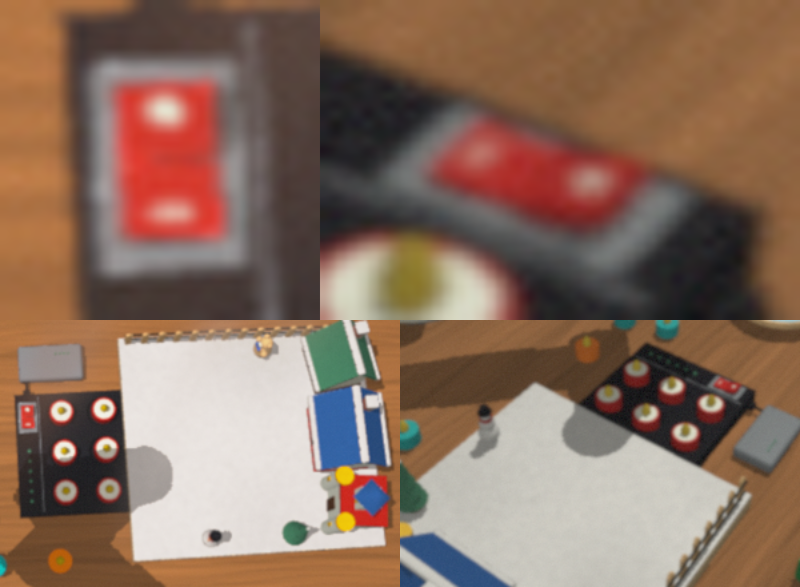

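The second press met a hard stop at 27 mm, exactly the stated "on" height, at both press points. All six lights are seated, and the snowman (213,537), tree (295,533) and bear (263,345) are where they were.

```bash
python3 -c "
from station import env
print(env.job_done())"
```

```text
the job is handed in; nothing more can be done
None
```

The job is handed in at about 39 s on the robot clock: three lights slid into wells 1–3, the pond light set in well 5, and the rocker pressed on to its stop. The snowman, tree, bear and both parked lights are where they were.

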